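# Clear the way and open the parts drawer

## Robot

A 7-joint arm with a two-finger parallel gripper is mounted at the origin on the work surface. World frame = base frame: x ahead of the robot, y to its left, z up, the work surface at z = 0. Lengths are in m, angles in rad, forces in N, time in s.
With the tool pointing down it reaches from about 0.425 to 0.825 m from the base axis. Payload 3.6 kg.
Tool frame: the origin (TCP) lies at the centre of the arm's flange, where the gripper is bolted on; the fingertips stand 173 mm ahead of it and the grasp point (between the pads) lies 155 mm ahead of it; z points along the fingers, y is the line along which they close (so a half turn about z gives the same grasp; the last joint's range is limited). The gripper opens to 85 mm and grips with 20 to 120 N. Pads are 22 mm wide; open, the fingers measure 114 mm over their backs; the gripper's body (76 mm by 85 mm) begins 54 mm behind the grasp point. The pads swing forward as they close: fully open they stand 13 mm farther back than shut.
Start: joints at [-1.129, 0.615, -0.013, 1.423, 0.008, 1.103, -0.04], TCP at [0.293, 0.58, 0.405] pointing down, gripper open.
Joint ranges: [-3.12, 3.12], [-0.3, 2.06], [-1.34, 1.32], [0.26, 2.42], [-1.36, 4.5], [0.01, 1.98], [-2.84, 2.84]. Speed limits (rad/s): [2.79, 2.79, 3.14, 3.14, 3.14, 3.14, 3.14].

## Interface

Orientations are given as a rotation vector (axis times angle).
In Python, from bench import manip, grab_frame, models gives the robot as it stands.
- The arm moves only by the shell command python3 -m inch 'ROWS' [FORCE]. ROWS is JSON, a list of rows, each a list of 3 entries, a list of its own where there are three numbers: the turn, a rotation vector about the tool's x, y, z in units of 5 degrees (1.0 is 5 degrees), then the shift along the tool's x, y, z in units of 25 mm (1.0 is 25 mm), then the closure, from -1 (fully open) to 1 (shut), so that 0 is half open. A call has 1 to 8 rows; each row is the pose to reach, as a shift and turn from the pose commanded when the call began, along the tool's axes at that moment; what a row does not reach only later rows make up. A row lasts 1/12 s, in which the tool goes at most 41.7 mm and 7.16 degrees, less where a joint would pass 70% of its speed; a pose out of reach is approached as far as the arm can. A call with a gripper value outside its range is refused whole. The fingers move at their own pace and stop on an object; FORCE is the grip in N (left out, the last holds). Time passes only in rows, so rows that repeat a pose let the fingers close. It gives the time, the measured TCP pose, the force, the opening and the grip force at its end, in the units of the state.
- manip.state(): the state, without advancing time (a new reading comes with each control period).
- grab_frame(name): name is "side" or "top"; returns a dict with "color" (400x640x3 uint8, red, green, blue), "fx", "fy", "cx", "cy" (pixels), "cam_to_world" (4x4, takes a point from camera to world coordinates). Camera axes: x right, y up, looking along -z (the intrinsics and any distortion apply to the point x, -y, -z); pixel columns grow to the right and rows downward; lengths in m; the calibration is good to about 2 mm. A picture is of the moment at which its call begins. There is no depth.
- manip.finish_job(): hands the job in; it is judged then, once.
Trained networks look in the newest picture that a camera, given by its name, has taken for a name from the list of things; names that differ only in an ending like _2 or _b are one class to them, and where a whole thing is asked for, a point or a joint stands for the part that bears it (a point fixed in the world has none). Each returns a list of dicts, best first, with "confidence" (0 to 1); they miss things now and then, are a little off and sometimes report something else, mostly with a low value. They report only what shows in the picture. A call takes as long as a camera call. They do not tell look-alikes from the thing itself.
- models.masks_of(label, camera): "mask" (400x640 bool, what is visible of it) and "rect" ([left, top, right, bottom] in pixels, round what is visible of it).
The state is a dict: "t": time; "joints": joint angles; "qvel": joint speeds; "joint_efforts": joint torques, N m; "tcp_pos": TCP position; "tool_rot": TCP orientation; "ft_force": force on the tool from outside, world axes, zero at the start; "moment": the same for the moment, N m; "gripper_width": opening from 0.0 (shut) to 1.0 (fully open); "grasp_force": force on a finger pad.
Only numpy, scipy, OpenCV 4.12 (cv2) and the standard library are available. Lean on these libraries where they do the work, as an engineer would, in place of code of your own. Each camera call takes 0.05 s, during which the arm holds its last target. There are 200 camera calls.

## Task

I need a part from the wide drawer, the one with the long bar handle, but a transformer stands in front of it. Slide the transformer sideways along the bench, either way, without lifting or tipping it, until it is wholly beside the drawer's path; then pull the wide drawer all the way out to its stop and leave it open. The transformer must not bump the drawer unit, the small drawers stay shut, and everything else stays where it is.

Things in the scene. Friction and masses are not known exactly. Their poses are not given: they have to be found in the camera images.
- wide_unit: fixed grey steel unit with ONE full-width drawer: case 240 deep (x), 190 wide (y), 100 mm high, left or right of the other unit, turned a little. Origin: centre of its underside. -x points out of its front to the robot, the way the drawer opens. Drawer front 174 mm wide, its outer face 132 mm ahead of the origin, z 13 to 93 mm
- bar_handle (a point): middle of the wide drawer's bar handle (moves with it): level steel bar 10 mm thick, 110 mm long, along the unit's y, 70 mm above the bench, its axis 40 mm ahead of the drawer front: 35 mm free between bar and front, open above and below; a post at each end joins bar and front. Shut, it is 172 mm ahead of the unit's origin
- wide_drawer (a joint): how far the wide drawer is out, m: 0 shut, 0.14 at its stop; starts shut or up to 12 mm ajar. It slides stiffly (about 2.5 N, plus 6 N per m/s) and stays where it is left
- transformer: heavy mains transformer, iron core and brown winding, on the bench in front of the wide drawer: 75 (x) x 60 (y) x 60 mm high, about 0.7 kg. The winding (46 mm long, z 12 to 48 mm) is 60 mm across in y; core 70 x 32 mm. Origin: centre of its underside (z = 0 on the bench). Turned by up to 0.35 rad against the unit
- narrow_unit: the other fixed drawer unit, same case, with TWO narrow drawers side by side with small round knobs (knobs 18 mm across, sticking out 24 mm, z 60 mm). Origin and axes as for the wide unit. To be left alone
- small_drawer0 (a joint): opening of the narrow unit's +y drawer, m; 0 shut
- small_drawer1 (a joint): opening of the narrow unit's -y drawer, m; 0 shut
- multimeter: black analogue multimeter lying flat, 150 x 100 x 45 mm, on the bench far to the left; a bystander. Origin: centre of its underside
- solder_reel: grey solder reel standing on its flange, 52 mm across, 38 mm high, on the bench in front of the narrow unit; a bystander. Origin: centre of its underside
- screwdriver: screwdriver lying on the bench near the robot, to its right; a bystander. Origin: along its length
- flux_jar: small jar, 48 mm across, 50 mm high, on top of the narrow unit; a bystander. Origin: centre of its underside
- speaker_driver: loose round loudspeaker driver, 104 mm across, 46 mm high, on the bench far to the right; a bystander. Origin: centre of its underside
- disc_drive: flat aluminium disc drive, 110 x 130 x 30 mm, on the wide unit's top; a bystander. Origin: centre of its underside
- spray_can: plain steel spray can, 52 mm across, 150 mm high, on the bench far to the left; a bystander. Origin: centre of its underside
Mind the look-alikes: they are no part of the job. What is shaped like the transformer but blue or orange is not meant.

How it is judged:
By the outcome, as a careful person would: the job done as asked, in the order asked, and still so for the second after the job is handed in, with the robot touching nothing.
It also fails if it takes over 48 s, if anything falls off the work surface, if the arm or the gripper's body presses on something with over 40 N, if the wrist force passes 120 N, or if a joint passes its speed limit or range.

## Working session

There is one attempt and no reset: what is moved stays moved. The work goes in short steps, Python scripts to look and compute and a shell command to move; the robot and the scene stay as the last step left them, time stands still between calls to the robot, and variables do not carry over. Pictures are saved under pics/ and viewed, at most 10 in all, crops included, and the job is handed in when it is done.

```bash
mkdir -p pics; ls
python3 - <<'E'
from bench import manip, grab_frame, models
import cv2, numpy as np
for c in ("side","top"):
    f=grab_frame(c); cv2.imwrite(f"pics/{c}0.png",f["color"][:,:,::-1])
    print(c,[f[k] for k in f if k not in("color","cam_to_world")],[k for k in f]);print(np.round(f["cam_to_world"],4).tolist())
    for l in ("wide_unit","bar_handle","transformer","narrow_unit","solder_reel"):
        print(l,[(round(m["confidence"],2),m["rect"]) for m in models.masks_of(l,c)][:4])
s=manip.state();print(s["tcp_pos"],s["tool_rot"],s["t"],s["joints"])
E
```

```text
pics
side [467.4334955665242, 467.4334955665242, 316.4813110152865, 199.36658599464673] ['color', 'fx', 'fy', 'cx', 'cy', 'cam_to_world']
[[0.9048, 0.2795, -0.3212, 0.0793], [-0.4257, 0.6071, -0.671, -0.9908], [0.0075, 0.7438, 0.6683, 1.0965], [0.0, 0.0, 0.0, 1.0]]
wide_unit [(0.58, [298.5, 140.9, 399.4, 212.1]), (0.34, [270.0, 319.2, 346.7, 335.7])]
bar_handle [(0.97, [302.0, 161.9, 335.3, 205.6]), (0.18, [348.9, 222.8, 365.7, 259.5])]
transformer [(0.95, [253.0, 222.8, 280.5, 251.4]), (0.92, [230.4, 190.3, 258.2, 216.9]), (0.63, [279.6, 188.1, 311.5, 213.1])]
narrow_unit [(0.61, [337.0, 189.0, 437.6, 265.2])]
solder_reel [(0.65, [313.7, 232.8, 329.5, 254.8])]
top [496.49732695406215, 496.49732695406215, 318.87579778382513, 203.68648150480522] ['color', 'fx', 'fy', 'cx', 'cy', 'cam_to_world']
[[0.0229, 0.9979, -0.0613, 0.4575], [-0.9997, 0.0227, -0.0042, 0.0093], [-0.0028, 0.0614, 0.9981, 1.8604], [0.0, 0.0, 0.0, 1.0]]
wide_unit [(0.85, [264.5, 115.4, 316.2, 201.7])]
bar_handle [(0.57, [263.8, 180.8, 312.0, 201.0]), (0.21, [166.9, 204.2, 196.4, 249.7])]
transformer [(0.78, [314.4, 248.2, 332.6, 267.4]), (0.6, [267.6, 244.9, 287.6, 267.9]), (0.53, [282.1, 207.6, 300.1, 225.7])]
narrow_unit [(0.75, [331.7, 120.1, 392.7, 202.4])]
solder_reel [(0.44, [343.0, 209.3, 360.1, 226.7]), (0.18, [330.2, 119.8, 393.8, 199.0])]
[0.29305937 0.58014582 0.40473239] [-7.28043677e-01 -3.05599789e+00 -1.08963630e-05] 0.6 [-1.1294871   0.61483163 -0.01263395  1.42342753  0.00808563  1.10339097
 -0.04040419]
```

Run:
```python
import cv2
a=cv2.imread("pics/top0.png")[95:295,210:450]; cv2.imwrite("pics/topc.png",cv2.resize(a,(720,600),interpolation=cv2.INTER_CUBIC))
a=cv2.imread("pics/side0.png")[110:310,200:450]; cv2.imwrite("pics/sidec.png",cv2.resize(a,(750,600),interpolation=cv2.INTER_CUBIC))
```

```text
(no output)
```

View pics/topc.png

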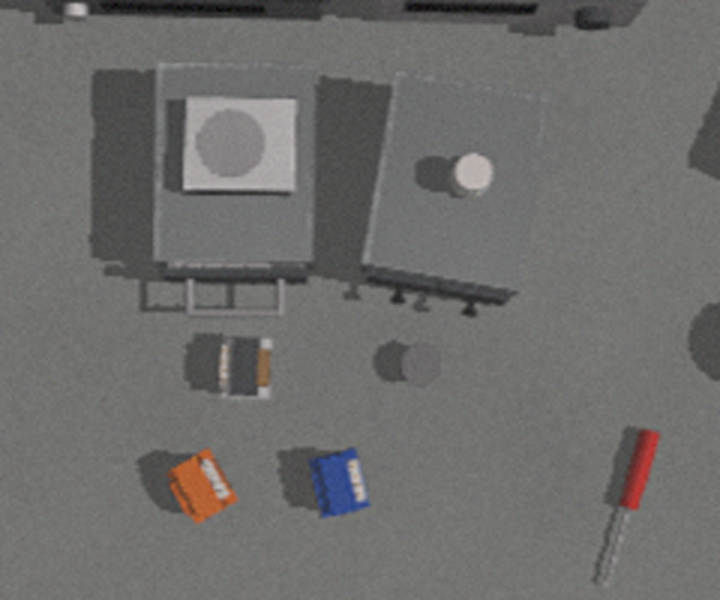

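View pics/sidec.png

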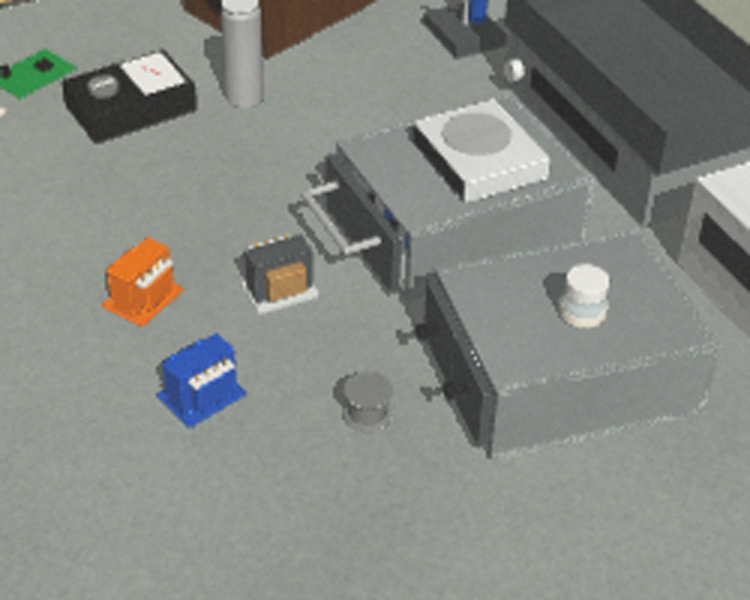

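View pics/top0.png

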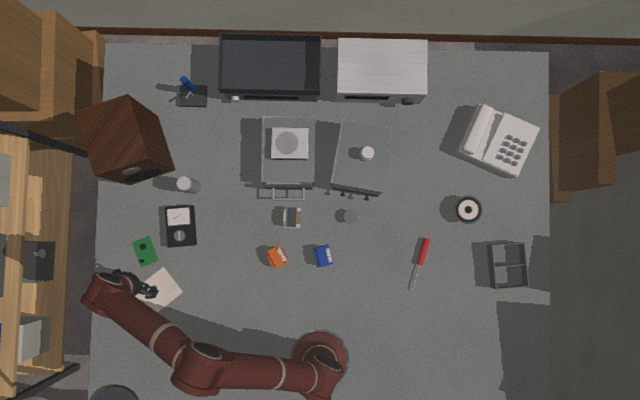

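The top crop shows the iron/brown transformer centred near crop px (245,368), the bar from (190,313) to (283,313), and the wide unit as the left one (yaw small). The left side (+y) is free; the reel stands to the right.

```bash
cat > h.py <<'E'
import numpy as np, cv2
from scipy.spatial.transform import Rotation as R
from bench import manip, grab_frame, models
def px2w(f,u,v,z):
    T=f["cam_to_world"]; d=T[:3,:3]@np.array([(u-f["cx"])/f["fx"],-(v-f["cy"])/f["fy"],-1]); o=T[:3,3]
    return o+d*(z-o[2])/d[2]
def w2px(f,p):
    T=f["cam_to_world"]; q=T[:3,:3].T@(np.array(p)-T[:3,3]); return f["cx"]+f["fx"]*q[0]/-q[2], f["cy"]-f["fy"]*q[1]/-q[2]
def cmd(grasp,ydir):
    """units for grasp point at world grasp, tool down, tool y along angle ydir (mod pi)"""
    s=manip.state(); Rc=R.from_rotvec(s["tool_rot"]).as_matrix(); p=np.array(s["tcp_pos"])
    best=None
    for k in (0,np.pi):
        y=np.array([np.cos(ydir+k),np.sin(ydir+k),0]); z=np.array([0,0,-1.]); M=np.c_[np.cross(y,z),y,z]
        r=R.from_matrix(Rc.T@M).as_rotvec()
        if best is None or np.linalg.norm(r)<np.linalg.norm(best): best=r
    sh=Rc.T@(np.array(grasp)+[0,0,.155]-p)
    print("turn",np.round(np.degrees(best)/5,2),"shift",np.round(sh/.025,2),"t",s["t"],"j7",s["joints"][6])
E
python3 - <<'E'
from h import *
f=grab_frame("top")
C=lambda x,y,z:np.round(px2w(f,210+x/3,95+y/3,z),4)
for n,x,y,z in [("bl",190,313,.075),("br",283,313,.075),("u1",157,63,.1),("u2",318,68,.1),("u3",312,262,.1),("u4",153,262,.1),("t1",222,338,.03),("t2",270,338,.03),("t3",222,398,.03),("t4",270,398,.03),("tc core",245,367,.06),("reel",421,364,.038)]: print(n,C(x,y,z)[:2])
for l,c in (("transformer","top"),("bar_handle","top")):
    for m in models.masks_of(l,c)[:3]:
        print(l,m["confidence"],cv2.minAreaRect(np.argwhere(m["mask"])[:,::-1].astype(np.float32)))
# side check: bar corners
s=grab_frame("side")
S=lambda x,y,z:np.round(px2w(s,200+x/3,110+y/3,z),4)
print("side bar",S(303,193,.07),S(345,252,.07),"tr top",S(279,250,.06))
# model overlay
a=s["color"][:,:,::-1].copy(); np.save("s.npy",a)
E
```

```text
bl [0.5791 0.1814]
br [0.5817 0.0697]
u1 [0.8765 0.2271]
u2 [0.8748 0.0342]
u3 [0.6414 0.0359]
u4 [0.6371 0.2247]
t1 [0.5523 0.1455]
t2 [0.5536 0.0864]
t3 [0.4785 0.1435]
t4 [0.4799 0.0845]
tc core [0.5162 0.1145]
reel [ 0.5256 -0.0995]
transformer 0.86 ((291.0, 217.0), (20.0, 16.0), 90.0)
transformer 0.66 ((322.6470947265625, 255.5882568359375), (20.858062744140625, 16.97749137878418), 75.96376037597656)
transformer 0.44 ((366.5, 153.0), (14.0, 13.0), 90.0)
bar_handle 0.7 ((287.0, 191.0), (18.0, 48.0), 90.0)
side bar [0.5792 0.1807 0.07  ] [0.5795 0.066  0.07  ] tr top [0.5186 0.1103 0.06  ]
```

Run:
```python
from h import *
cmd([.516,.115,.15],np.radians(91.2)); cmd([.516,.115,.033],np.radians(91.2))
```

```text
turn [ 0.  -0.  -5.6] shift [-16.35 -12.59   3.99] t 0.8 j7 -0.040376785500593634
turn [ 0.  -0.  -5.6] shift [-16.35 -12.59   8.67] t 0.8 j7 -0.040376785500593634
```

```bash
T='[[0,0,-5.6],[-16.35,-12.59,4],-1]'; python3 -m inch '[[[0,0,-5.6],[-16.35,-12.59,3],-1],[[0,0,-5.6],[-16.35,-12.59,3],-1],[[0,0,-5.6],[-16.35,-12.59,3],-1],[[0,0,-5.6],[-16.35,-12.59,3],-1],[[0,0,-5.6],[-16.35,-12.59,3],-1],[[0,0,-5.6],[-16.35,-12.59,3],-1],[[0,0,-5.6],[-16.35,-12.59,3],-1],[[0,0,-5.6],[-16.35,-12.59,3],-1]]'
python3 - <<'E'
from h import *
cmd([.516,.115,.13],np.radians(91.2))
E
```

```text
t: 1.47
tcp_pos: [0.4363, 0.2808, 0.3569]
tool_rot: [-0.033, 3.141, 0.001]
ft_force: [1.3, 0.6, 0.8]
gripper_width: 1.002
grasp_force: 0.0
turn [0.01 0.01 0.  ] shift [-3.05 -6.7   2.87] t 1.4667 j7 0.8913820754809466
```

```bash
python3 -m inch '[[[0,0,0],[-3.05,-6.7,2.8],-1],[[0,0,0],[-3.05,-6.7,2.8],-1],[[0,0,0],[-3.05,-6.7,2.8],-1],[[0,0,0],[-3.05,-6.7,2.8],-1],[[0,0,0],[-3.05,-6.7,2.8],-1],[[0,0,0],[-3.05,-6.7,2.8],-1],[[0,0,0],[-3.05,-6.7,2.8],-1],[[0,0,0],[-3.05,-6.7,2.8],-1]]'
python3 - <<'E'
from h import *
cmd([.516,.115,.033],np.radians(91.2))
f=grab_frame("side"); a=f["color"][110:260,200:400,::-1]; cv2.imwrite("pics/side1.png",cv2.resize(a,(800,600),interpolation=cv2.INTER_CUBIC))
E
```

```text
t: 2.13
tcp_pos: [0.5153, 0.1175, 0.2869]
tool_rot: [-0.034, 3.141, 0.002]
ft_force: [-1.0, 0.7, -0.2]
gripper_width: 0.999
grasp_force: 0.0
turn [0.01 0.   0.01] shift [-0.02 -0.1   3.96] t 2.1333 j7 1.2159262556760144
```

View pics/side1.png

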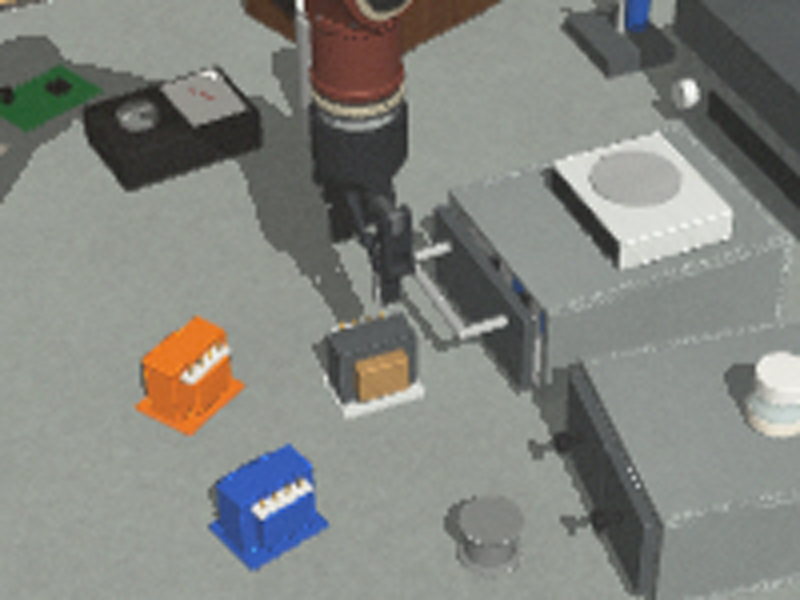

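The picture shows the open gripper directly above the iron transformer (~px 375,365), clear of the bar. Descend and grip.

```bash
python3 -m inch '[[[0,0,0],[0,-0.1,0.6],-1],[[0,0,0],[0,-0.1,1.2],-1],[[0,0,0],[0,-0.1,1.8],-1],[[0,0,0],[0,-0.1,2.4],-1],[[0,0,0],[0,-0.1,3.0],-1],[[0,0,0],[0,-0.1,3.5],-1],[[0,0,0],[0,-0.1,3.9],-1],[[0,0,0],[0,-0.1,3.9],-1]]'; python3 -m inch '[[[0,0,0],[0,0,0],0],[[0,0,0],[0,0,0],0],[[0,0,0],[0,0,0],0],[[0,0,0],[0,0,0],0],[[0,0,0],[0,0,0],0],[[0,0,0],[0,0,0],0]]' 25
```

```text
t: 2.85
tcp_pos: [0.5145, 0.1158, 0.188]
tool_rot: [0.038, -3.139, -0.0]
ft_force: [-0.0, 0.3, -0.0]
gripper_width: 0.999
grasp_force: 0.0
t: 3.35
tcp_pos: [0.5156, 0.1147, 0.1903]
tool_rot: [-0.033, 3.14, 0.001]
ft_force: [-2.5, 1.2, 6.5]
gripper_width: 0.699
grasp_force: 28.0
```

```bash
python3 -m inch '[[[0,0,0],[0,0.2,0],0],[[0,0,0],[0,0.6,0],0],[[0,0,0],[0,1,0],0],[[0,0,0],[0,1.4,0],0],[[0,0,0],[0,1.8,0],0],[[0,0,0],[0,2.2,0],0],[[0,0,0],[0,2.6,0],0],[[0,0,0],[0,3,0],0]]' 25; python3 -m inch '[[[0,0,0],[0,0.4,0],0],[[0,0,0],[0,0.9,0],0],[[0,0,0],[0,1.4,0],0],[[0,0,0],[0,1.9,0],0],[[0,0,0],[0,2.4,0],0],[[0,0,0],[0,2.9,0],0],[[0,0,0],[0,3.4,0],0],[[0,0,0],[0,3.8,0],0]]' 25;python3 -m inch '[[[0,0,0],[0,0,0],0],[[0,0,0],[0,0,0],0],[[0,0,0],[0,0,0],0]]'
```

```text
t: 4.02
tcp_pos: [0.5151, 0.1852, 0.1905]
tool_rot: [-0.025, 3.14, -0.011]
ft_force: [0.4, -9.3, 8.3]
gripper_width: 0.7
grasp_force: 28.3
t: 4.68
tcp_pos: [0.5133, 0.2809, 0.1904]
tool_rot: [-0.027, 3.14, -0.01]
ft_force: [0.9, -9.3, 8.3]
gripper_width: 0.703
grasp_force: 28.3
t: 4.93
tcp_pos: [0.5128, 0.2838, 0.1903]
tool_rot: [-0.032, 3.139, 0.001]
ft_force: [0.5, -0.9, 4.9]
gripper_width: 0.7
grasp_force: 27.7
```

```bash
python3 -m inch '[[[0,0,0],[0,0,0],-1],[[0,0,0],[0,0,0],-1],[[0,0,0],[0,0,0],-1],[[0,0,0],[0,0,0],-1],[[0,0,0],[0,0,0],-1],[[0,0,0],[0,0,0],-1]]'; python3 -m inch '[[[0,0,0],[0,0,-0.6],-1],[[0,0,0],[0,0,-1.2],-1],[[0,0,0],[0,0,-2],-1],[[0,0,0],[0,0,-3],-1],[[0,0,0],[0,0,-4],-1],[[0,0,0],[0,0,-5],-1],[[0,0,0],[0,0,-5],-1]]'
python3 - <<'E'
from h import *
cmd([.58,.125,.17],np.radians(1.2)); cmd([.58,.125,.07],np.radians(1.2))
f=grab_frame("side"); a=f["color"][110:260,200:400,::-1]; cv2.imwrite("pics/side2.png",cv2.resize(a,(800,600),interpolation=cv2.INTER_CUBIC))
print(manip.state()["joints"].round(2))
E
```

```text
t: 5.43
tcp_pos: [0.5117, 0.2843, 0.1891]
tool_rot: [0.033, -3.141, 0.0]
ft_force: [-0.3, 0.1, 0.8]
gripper_width: 1.0
grasp_force: 0.0
t: 6.02
tcp_pos: [0.5132, 0.2852, 0.3194]
tool_rot: [-0.033, 3.132, 0.008]
ft_force: [0.3, 1.1, 0.3]
gripper_width: 0.998
grasp_force: 0.0
turn [ 0.13  0.03 18.  ] shift [-2.54 -6.46 -0.23] t 6.0167 j7 0.9906551017897423
turn [ 0.13  0.03 18.  ] shift [-2.5  -6.48  3.77] t 6.0167 j7 0.9906551017897423
[-0.5   0.61 -0.08  1.72  0.06  0.81  0.99]
```

View pics/side2.png

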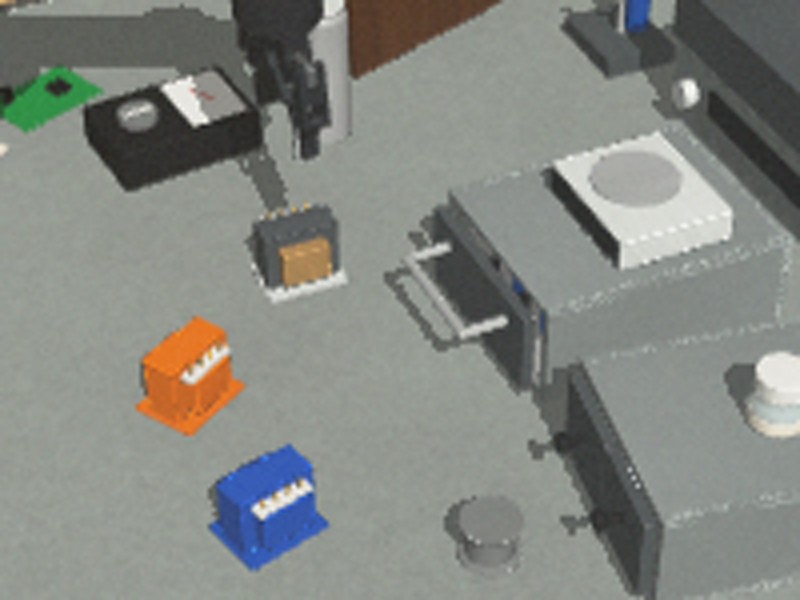

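Transformer now stands at ~px (300,250), well left of the drawer. Next, go over the bar with the fingers across it.

```bash
python3 -m inch '[[[0,0,9],[-2.5,-6.5,-0.3],0.3],[[0,0,9],[-2.5,-6.5,-0.3],0.3],[[0,0,9],[-2.5,-6.5,-0.3],0.3],[[0,0,9],[-2.5,-6.5,-0.3],0.3],[[0,0,9],[-2.5,-6.5,-0.3],0.3],[[0,0,9],[-2.5,-6.5,-0.3],0.3],[[0,0,9],[-2.5,-6.5,-0.3],0.3],[[0,0,9],[-2.5,-6.5,-0.3],0.3]]'; python3 -m inch '[[[0,0,9],[0,0,0],0.3],[[0,0,9],[0,0,0],0.3],[[0,0,9],[0,0,0],0.3],[[0,0,9],[0,0,0],0.3],[[0,0,9],[0,0,0],0.3],[[0,0,9],[0,0,0],0.3],[[0,0,9],[0,0,0],0.3],[[0,0,9],[0,0,0],0.3]]'
python3 - <<'E'
from h import *
cmd([.58,.125,.10],np.radians(1.2)); cmd([.58,.125,.068],np.radians(1.2))
E
```

```text
t: 6.73
tcp_pos: [0.5773, 0.1228, 0.3203]
tool_rot: [-1.173, -2.912, 0.003]
ft_force: [-0.0, -0.1, 0.2]
gripper_width: 0.353
grasp_force: 0.0
t: 7.4
tcp_pos: [0.5772, 0.1237, 0.3207]
tool_rot: [-2.196, -2.246, 0.003]
ft_force: [0.3, -0.1, 0.7]
gripper_width: 0.349
grasp_force: 0.0
turn [-0.02  0.01  0.02] shift [0.05 0.12 2.63] t 7.4 j7 0.038087990037949306
turn [-0.02  0.01  0.02] shift [0.05 0.12 3.91] t 7.4 j7 0.038087990037949306
```

```bash
python3 -m inch '[[[0,0,0],[0,0.1,0.6],0.3],[[0,0,0],[0,0.1,1.2],0.3],[[0,0,0],[0,0.1,1.8],0.3],[[0,0,0],[0,0.1,2.3],0.3],[[0,0,0],[0,0.1,2.5],0.3],[[0,0,0],[0,0.1,2.5],0.3]]'
python3 - <<'E'
from h import *
cmd([.58,.125,.068],np.radians(1.2))
f=grab_frame("side"); a=f["color"][130:220,270:390,::-1]; cv2.imwrite("pics/side3.png",cv2.resize(a,(800,600),interpolation=cv2.INTER_CUBIC))
E
```

```text
t: 7.9
tcp_pos: [0.5796, 0.1232, 0.2575]
tool_rot: [-2.195, -2.245, 0.005]
ft_force: [0.0, -0.0, -0.0]
gripper_width: 0.349
grasp_force: 0.0
turn [-0.04  0.01  0.02] shift [0.07 0.02 1.38] t 7.9 j7 0.07216299516552746
```

View pics/side3.png

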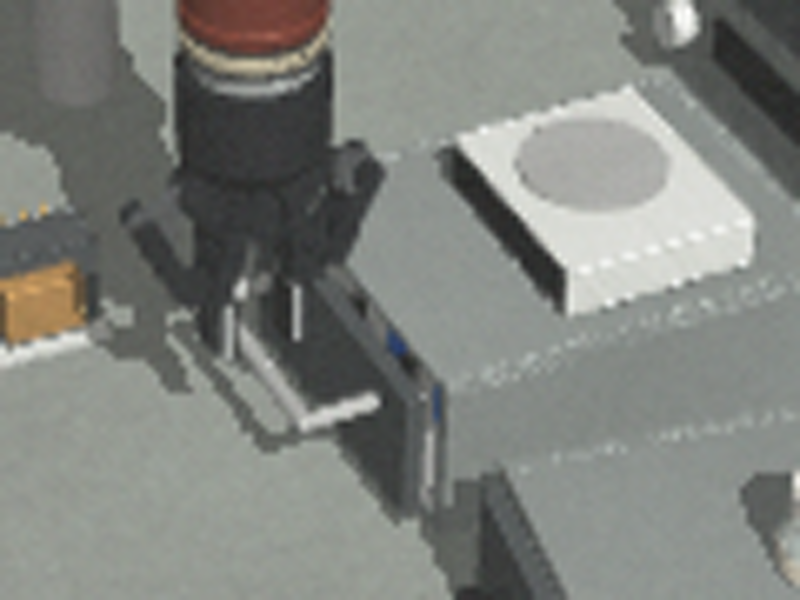

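The fingers straddle the bar (tips at px 228,355 and 297,335). I'll check the outer knuckle (px 360,165) for clearance over the unit.

Run:
```python
from h import *
f=grab_frame("side")
from scipy.optimize import brentq
for u,v in [(382,165),(360,160),(345,230),(310,275),(297,335),(228,355),(130,215)]:
    z=brentq(lambda z:px2w(f,270+u*.15,130+v*.15,z)[1]-.123,-.3,.6); print(u,v,px2w(f,270+u*.15,130+v*.15,z).round(3))
```

```text
382 165 [0.651 0.123 0.172]
360 160 [0.638 0.123 0.178]
345 230 [0.631 0.123 0.137]
310 275 [0.611 0.123 0.115]
297 335 [0.604 0.123 0.078]
228 355 [0.566 0.123 0.078]
130 215 [0.515 0.123 0.183]
```

```bash
python3 -m inch '[[[0,0,0],[0,-0.1,0.3],0.3],[[0,0,0],[0,-0.1,0.6],0.3],[[0,0,0],[0,-0.1,0.85],0.3],[[0,0,0],[0,-0.1,0.9],0.3],[[0,0,0],[0,-0.1,0.9],0.3]]'; python3 -m inch '[[[0,0,0],[0,0,0],1],[[0,0,0],[0,0,0],1],[[0,0,0],[0,0,0],1],[[0,0,0],[0,0,0],1],[[0,0,0],[0,0,0],1],[[0,0,0],[0,0,0],1]]' 30
```

```text
t: 8.42
tcp_pos: [0.5775, 0.1231, 0.236]
tool_rot: [-2.197, -2.244, 0.002]
ft_force: [0.3, 0.2, 0.2]
gripper_width: 0.351
grasp_force: 0.0
t: 8.92
tcp_pos: [0.5783, 0.1231, 0.2372]
tool_rot: [2.197, 2.243, 0.002]
ft_force: [2.5, 0.5, -0.2]
gripper_width: 0.099
grasp_force: 29.8
```

```bash
python3 -m inch '[[[0,0,0],[0,-0.2,0],1],[[0,0,0],[0,-0.5,0],1],[[0,0,0],[0,-0.8,0],1],[[0,0,0],[0,-1.1,0],1],[[0,0,0],[0,-1.4,0],1],[[0,0,0],[0,-1.7,0],1],[[0,0,0],[0,-2,0],1],[[0,0,0],[0,-2.3,0],1]]'; python3 -m inch '[[[0,0,0],[0,-0.3,0],1],[[0,0,0],[0,-0.6,0],1],[[0,0,0],[0,-0.9,0],1],[[0,0,0],[0,-1.2,0],1],[[0,0,0],[0,-1.5,0],1],[[0,0,0],[0,-1.8,0],1],[[0,0,0],[0,-2.1,0],1],[[0,0,0],[0,-2.4,0],1]]'; python3 -m inch '[[[0,0,0],[0,-0.1,0],1],[[0,0,0],[0,-0.2,0],1],[[0,0,0],[0,-0.2,0],1]]'
```

```text
t: 9.58
tcp_pos: [0.5196, 0.122, 0.2371]
tool_rot: [2.198, 2.245, 0.001]
ft_force: [2.4, 0.3, 3.7]
gripper_width: 0.096
grasp_force: 30.2
t: 10.25
tcp_pos: [0.4598, 0.121, 0.2371]
tool_rot: [2.198, 2.245, 0.002]
ft_force: [3.6, 1.5, 6.3]
gripper_width: 0.102
grasp_force: 30.4
t: 10.5
tcp_pos: [0.4542, 0.1209, 0.2371]
tool_rot: [-2.196, -2.244, 0.001]
ft_force: [1.6, 0.6, 7.8]
gripper_width: 0.098
grasp_force: 30.6
```

```bash
python3 -m inch '[[[0,0,0],[0,-0.1,0],1],[[0,0,0],[0,-0.2,0],1],[[0,0,0],[0,-0.3,0],1],[[0,0,0],[0,-0.3,0],1]]';  python3 -m inch '[[[0,0,0],[0,-0.1,0],1],[[0,0,0],[0,-0.2,0],1],[[0,0,0],[0,-0.2,0],1]]'
```

```text
t: 10.83
tcp_pos: [0.4486, 0.1209, 0.2371]
tool_rot: [2.196, 2.243, 0.006]
ft_force: [5.3, 1.5, 1.9]
gripper_width: 0.099
grasp_force: 30.1
t: 11.08
tcp_pos: [0.4467, 0.1209, 0.2372]
tool_rot: [2.191, 2.237, 0.017]
ft_force: [13.0, 2.0, -6.2]
gripper_width: 0.101
grasp_force: 29.4
```

```bash
python3 -m inch '[[[0,0,0],[0,-0.1,0],1],[[0,0,0],[0,-0.2,0],1],[[0,0,0],[0,-0.2,0],1]]'; python3 -m inch '[[[0,0,0],[0,0.15,0],1],[[0,0,0],[0,0.15,0],1],[[0,0,0],[0,0.15,0],0.3],[[0,0,0],[0,0.15,0],0.3],[[0,0,0],[0,0.15,0],0.3],[[0,0,0],[0,0.15,0],0.3],[[0,0,0],[0,0.15,0],0.3]]'
```

```text
t: 11.33
tcp_pos: [0.4449, 0.1209, 0.2372]
tool_rot: [2.186, 2.231, 0.028]
ft_force: [19.2, 1.8, -16.4]
gripper_width: 0.099
grasp_force: 29.2
t: 11.92
tcp_pos: [0.4402, 0.1201, 0.2363]
tool_rot: [-2.196, -2.243, 0.005]
ft_force: [0.5, 0.5, -1.8]
gripper_width: 0.351
grasp_force: 0.2
```

```bash
python3 -m inch '[[[0,0,0],[0,0.15,0],0.3],[[0,0,0],[0,0.15,-0.5],0.3],[[0,0,0],[0,0.15,-1],0.3],[[0,0,0],[0,0.15,-1.8],0.3],[[0,0,0],[0,0.15,-3],0.3],[[0,0,0],[0,0.15,-4],0.3],[[0,0,0],[0,0.15,-5],0.3],[[0,0,0],[0,0.15,-5],0.3]]'; python3 -m inch '[[[0,0,0],[0,0,-1],0.3],[[0,0,0],[0,3,-2],0.3],[[0,0,0],[4,3,-2],0.3],[[0,0,0],[8,3,-2],0.3],[[0,0,0],[8,3,-2],0.3],[[0,0,0],[8,3,-2],0.3],[[0,0,0],[8,3,-2],0.3],[[0,0,0],[8,3,-2],0.3]]'
python3 - <<'E'
from h import *
f=grab_frame("top"); a=f["color"][95:295,210:450,::-1]; cv2.imwrite("pics/top2.png",cv2.resize(a,(720,600),interpolation=cv2.INTER_CUBIC))
f=grab_frame("side"); a=f["color"][110:310,200:450,::-1]; cv2.imwrite("pics/side4.png",cv2.resize(a,(750,600),interpolation=cv2.INTER_CUBIC))
E
```

```text
t: 12.58
tcp_pos: [0.446, 0.12, 0.3655]
tool_rot: [2.196, 2.242, 0.01]
ft_force: [0.5, -0.2, 0.5]
gripper_width: 0.349
grasp_force: 0.0
t: 13.25
tcp_pos: [0.5136, 0.3319, 0.4093]
tool_rot: [-2.178, -2.255, -0.002]
ft_force: [-0.1, 1.1, 1.2]
gripper_width: 0.351
grasp_force: 0.0
```

View pics/top2.png

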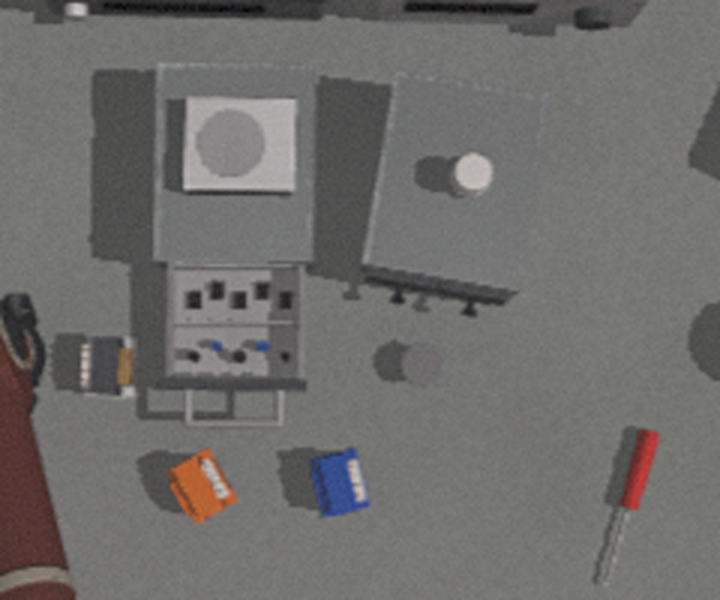

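View pics/side4.png

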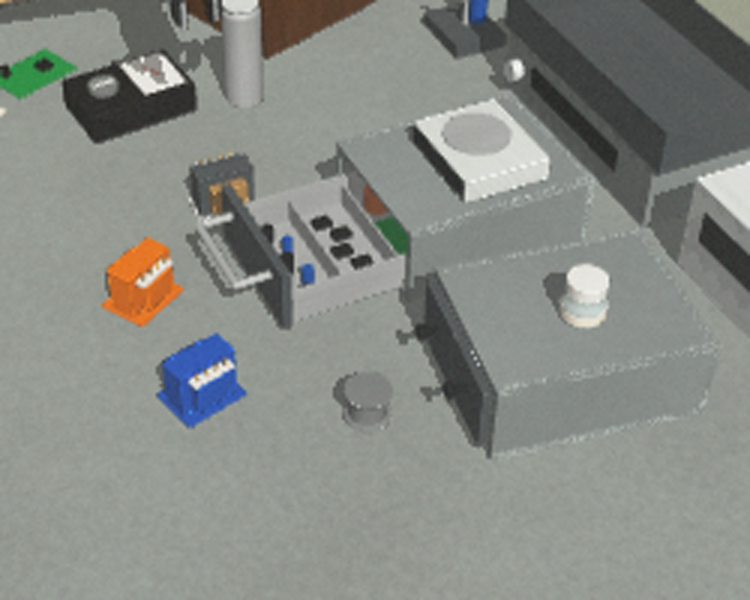

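The drawer is fully out (bar at top-crop px ~424, against 313 before), the transformer stands clear to its left (~px 107,366), and everything else is unmoved.

```bash
python3 -c "
from bench import manip
print(manip.finish_job())"
```

```text
the job is handed in; nothing more can be done
None
```

I slid the transformer about 17 cm to the left, clear of the drawer's path, and pulled the wide drawer out to its stop and left it open; the last pictures show nothing else moved, and the job is handed in.

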